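# Check the wide bottle's temperature with a contact thermometer

## Task

Take the contact thermometer out of its stand and check the wider of the two steel bottles: set its round tip on the middle of that bottle's rubber spot, the thermometer square to the spot, and press gently so that the sprung tip is about half way in. Keep it there for at least two seconds and finish still holding it there in the gripper, without letting go. Do not touch the slimmer bottle, and leave the duck, the cup and the monitor where they are.

Things in the scene. Friction and masses are not known exactly. Their poses are not given: they have to be found in the camera images.
- probe: Contact thermometer, about 90 g, a loose stick upright in its stand. Grey plastic handle 22 x 22 mm square, 95 mm long; origin at the centre of the handle's lower end (the shoulder, 46 mm above the dresser top), z up along the stick, x and y square to the handle's flat sides. Below the shoulder a steel collar 13 mm in diameter, 10 mm long, then the sprung tip
- probe_tip (a point): Lowest point of the thermometer's ball-ended steel tip (ball 12 mm in diameter), on the stick's axis, 30 mm below the shoulder when the tip is fully out; it moves up with the sprung tip. Axes as the thermometer's
- plunger (a joint): How far the sprung tip is pushed in, m: 0 fully out, 0.012 fully in. Needs 1 N to start moving and 0.3 N more per mm: 2.8 N half way in
- stand: Fixed white plastic stand: block 46 x 46 mm with a 19 mm hole down through it, in a tray 100 x 100 mm, 14 mm high. The hole takes the tip; the handle sits at 46 mm height in a square socket 27 mm wide whose rim is 58 mm above the dresser top, so lift the thermometer 45 mm to clear it. Origin at the centre of the tray's underside, z up
- wide_bottle: The wider steel bottle, 72 mm in diameter, 163 mm long with its ribbed twist cap, lying cap end up and away from the robot, in a white cradle with which it tilts on a stiff friction hinge (3 N m): 10 to 26 degrees from level. Origin on the hinge at the low end; x along the bottle to the cap, y along the hinge, z out of the upper side. Bottle axis at z = 46 mm, its base at x = 1 mm
- wide_rest: Fixed white tray, 210 x 120 mm, 16 mm high, that carries the wider bottle's cradle; turned up to 20 degrees. Origin at the centre of its underside, x away from the robot, z up; the hinge is at x = -62, z = 32 mm between two posts 44 mm high
- wide_spot (a point): Centre of the upper flat face of the round rubber spot, 24 mm in diameter, 3 mm proud of the wider bottle's upper side, about half way along it: at x = 70, z = 85 mm in the bottle's frame. Axes parallel to the bottle's, so z points straight out of the spot
- slim_bottle: The slimmer steel bottle, 50 mm in diameter, 163 mm long with its ribbed twist cap, lying cap end up and away from the robot, in a white cradle with which it tilts on a stiff friction hinge (3 N m): 10 to 26 degrees from level. Origin on the hinge at the low end; x along the bottle to the cap, y along the hinge, z out of the upper side. Bottle axis at z = 35 mm, its base at x = 1 mm. Not to be touched
- slim_rest: Fixed white tray, 210 x 120 mm, 16 mm high, that carries the slimmer bottle's cradle; turned up to 20 degrees. Origin at the centre of its underside, x away from the robot, z up; the hinge is at x = -62, z = 32 mm between two posts 44 mm high
- slim_spot (a point): Centre of the upper flat face of the round rubber spot, 24 mm in diameter, 3 mm proud of the slimmer bottle's upper side, about half way along it: at x = 70, z = 63 mm in the bottle's frame. Axes parallel to the bottle's, so z points straight out of the spot. Not the one to check
- duck: Loose yellow plastic duck, 85 mm long, 77 mm high, in the long fixed tray at the far side. Origin at the centre of its underside
- monitor: Loose white monitor parent unit, 75 mm wide, 145 mm high with its aerial, in the long fixed tray at the far side. Origin at the centre of its underside
- cup: Loose white ceramic cup with a handle, 80 mm in diameter, 85 mm high, on the dresser beyond the stand. Origin at the centre of its underside
There are look-alikes about, which are no part of the job. What is shaped like the stand but blue or orange is not meant. There is more than one size of the probe; the job needs the smaller.

How it is judged:
By the outcome, as a careful person would: the job done as asked, in the order asked, and still so for the second after the job is handed in, while the arm keeps its last pose, push and grip.
It also fails if it takes over 45 s, if anything falls off the work surface, if the arm or the gripper's body presses on something with over 40 N, if the wrist force passes 120 N, or if a joint passes its speed limit or range.

## Robot

A 7-joint arm with a two-finger parallel gripper is mounted at the origin on the work surface. World frame = base frame: x ahead of the robot, y to its left, z up, the work surface at z = 0. Lengths are in mm, angles in rad, forces in N, time in s.
With the tool pointing down it reaches from about 400 to 875 mm from the base axis. Payload 19.3 kg.
Tool frame: the origin (TCP) lies at the very end of the fingers, on their centre line; the grasp point (between the pads) lies 19 mm behind it (grip_point_offset is the z of the grasp point in the tool frame, in mm); z points along the fingers, x is the direction in which the jaws open and shut, and the axes are right-handed (so a half turn about z gives the same grasp; the last joint's range is limited). The gripper opens to 85 mm and grips with 20 to 120 N. Pads are 22 mm wide; open, the fingers measure 114 mm over their backs; the gripper's body (76 mm by 85 mm) begins 54 mm behind the grasp point. The pads swing forward as they close: fully open they stand 13 mm farther back than shut.
Start: joints at [-1.201, 0.521, -0.036, 1.599, 0.021, 1.021, -0.113], TCP at [266.116, 565.506, 231.291] pointing down, gripper open.
Joint ranges: [-2.91, 2.91], [-0.3, 2.13], [-1.5, 1.42], [0.17, 2.43], [-1.26, 4.41], [0.16, 1.93], [-2.52, 2.52]. Speed limits (rad/s): [1.89, 1.89, 2.39, 2.39, 3.01, 3.01, 3.01].

## Interface

Orientations are given as a 3x3 rotation matrix whose columns are the frame's x, y, z axes.
In Python, from workcell import movep, movel, goto_joints, open_gripper, clamp, wait, inverse_kinematics, read_state, camera, PlanningError, finish_job, grip_point_offset gives the robot as it stands. Calls block until the motion is done:
- movep(position, orientation): joint-space move of the TCP to a pose.
- movel(position, frame=None, max_speed=150, guard=None): straight line of the TCP; frame=None keeps the orientation; max_speed is the mean speed in mm/s. With guard (N) it stops when the force on the tool has changed by that much, and returns True; else False.
- goto_joints(angles): joint-space move.
- open_gripper() and clamp(): open the fingers fully, or close them until they stop; the grip force is fixed at half the most.
- wait(seconds).
- inverse_kinematics(position, orientation): joint angles nearest the present ones, or None.
- read_state(): the state.
- camera(name): name is "scene" or "top" or "wrist"; returns a dict with "image" (480x640x3 uint8, blue, green, red), "range_z" (480x640 float32, mm along the optical axis (not along the pixel's ray), 0 where there is no reading), "fx", "fy", "cx", "cy" (pixels), "cam_to_world" (4x4, takes a point from camera to world coordinates). Camera axes: x right, y up, looking along -z (the intrinsics and any distortion apply to the point x, -y, -z); pixel columns grow to the right and rows downward; lengths in mm; the calibration is good to about 2 mm. A picture is of the moment at which its call begins.
A pose or a line that the arm cannot do raises PlanningError and nothing moves.
- finish_job(): hands the job in, once; it reports no verdict.
The state is a dict: "time": time; "qpos": joint angles; "qvel": joint speeds; "joint_efforts": joint torques, N m; "eef_pos": TCP position; "tool_rot": TCP orientation; "ft_force": force on the tool from outside, world axes, zero at the start; "torque": the same for the moment, N m; "finger_gap": finger opening in mm.
Only numpy, scipy, OpenCV 4.12 (cv2) and the standard library are available. Lean on these libraries where they do the work, as an engineer would, in place of code of your own. Each camera call takes 0.05 s, during which the arm holds its last target.

## Working session

There is one attempt and no reset: what is moved stays moved. The work goes in short steps, each a Python script; the robot and the scene stay as the last script left them, time stands still between calls to the robot, and variables do not carry over. Pictures are saved under pics/ and viewed, and the job is handed in when it is done.

```bash
ls; mkdir -p pics; python3 - <<'E'
from workcell import *
import cv2,numpy as np
for n in("scene","top","wrist"):
    c=camera(n); cv2.imwrite(f"pics/{n}0.png",c["image"]); np.savez(f"{n}0.npz",**{k:np.array(v) for k,v in c.items()})
    print(n,c["fx"],c["fy"],c["cx"],c["cy"],[k for k in c]);print(np.round(c["cam_to_world"],3)); print((c["range_z"]>0).mean())
s=read_state();print(s,grip_point_offset)
E
```

```text
pics
scene 463.8416968511177 463.8416968511177 321.9559395894528 240.7697151506055 ['image', 'range_z', 'fx', 'fy', 'cx', 'cy', 'cam_to_world']
[[-9.400000e-02 -8.270000e-01  5.550000e-01  1.112064e+03]
 [ 9.960000e-01 -8.100000e-02  4.700000e-02 -4.824700e+01]
 [ 6.000000e-03  5.570000e-01  8.310000e-01  9.501950e+02]
 [ 0.000000e+00  0.000000e+00  0.000000e+00  1.000000e+00]]
0.9961588541666667
top 478.3933562899941 478.3933562899941 323.27239890386505 246.46769350710485 ['image', 'range_z', 'fx', 'fy', 'cx', 'cy', 'cam_to_world']
[[ 2.800000e-02  9.830000e-01 -1.840000e-01  3.934390e+02]
 [-1.000000e+00  2.600000e-02 -1.000000e-02 -9.392100e+01]
 [-5.000000e-03  1.840000e-01  9.830000e-01  1.022437e+03]
 [ 0.000000e+00  0.000000e+00  0.000000e+00  1.000000e+00]]
0.9961393229166666
wrist 419.75848219718387 419.75848219718387 313.2613740750703 231.26376353626085 ['image', 'range_z', 'fx', 'fy', 'cx', 'cy', 'cam_to_world']
[[ 4.27000e-01 -8.66000e-01 -2.60000e-01  1.99695e+02]
 [ 9.04000e-01  4.09000e-01  1.24000e-01  5.97407e+02]
 [-1.00000e-03 -2.88000e-01  9.58000e-01  3.73492e+02
[... 195 characters left out ...]
787]), 'qvel': array([ 0.00033324, -0.00174559,  0.00165654, -0.00034818,  0.00110193,
        0.00148108,  0.00113279]), 'joint_efforts': array([ 1.11093679e-03, -9.27389359e+01,  1.98023759e+00, -3.70049822e+01,
        1.79472595e-02,  6.45510620e-03,  1.75842138e-05]), 'eef_pos': array([266.04971147, 565.29041575, 230.88120942]), 'tool_rot': array([[ 4.25815532e-01,  9.04809954e-01, -2.82601277e-04],
       [ 9.04809627e-01, -4.25815619e-01, -7.72951072e-04],
       [-8.19709862e-04,  7.34342158e-05, -9.99999661e-01]]), 'ft_force': array([-0.26627738, -0.5476381 ,  0.18800748]), 'torque': array([ 0.00221467, -0.01478496, -0.0173689 ]), 'finger_gap': 85.33078227315656} -18.700000000000003
```

View pics/scene0.png

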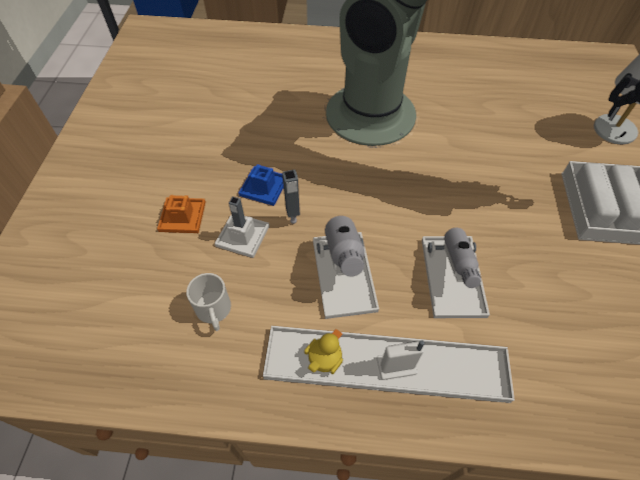

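View pics/top0.png

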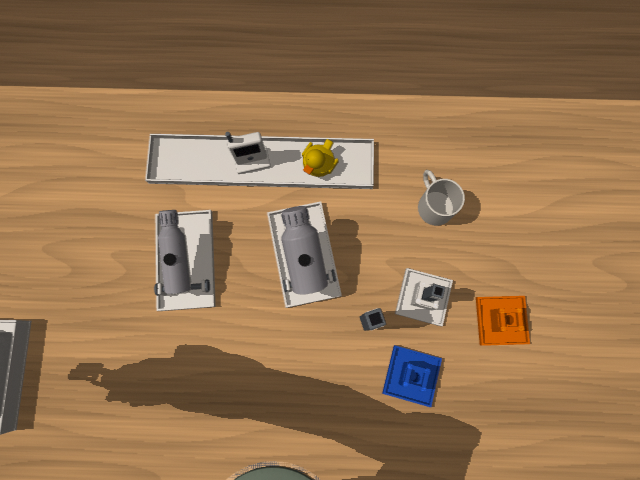

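View pics/wrist0.png

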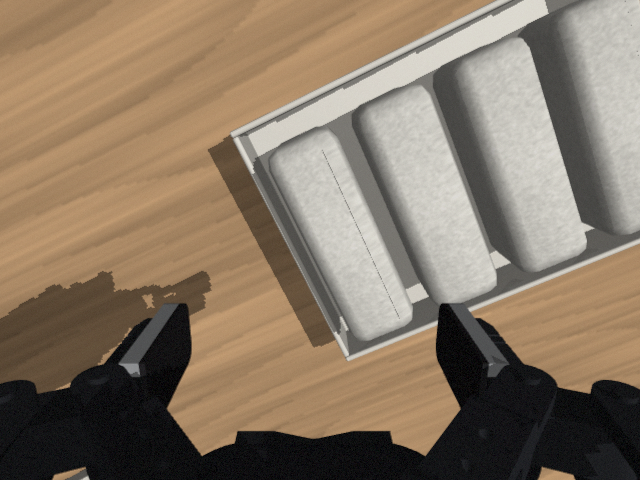

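The top view shows the white stand at (425,297) with the probe in it at about (437,292). A bigger look-alike probe stands free at (373,320), the wide bottle's spot is at (304,260), and the slim bottle is at (170,260). Next I'll measure.

```bash
cat > h.py <<'E'
import numpy as np,cv2
from workcell import *
def grab(n,tag=None):
    c=camera(n)
    if tag: cv2.imwrite(f"pics/{tag}.png",c["image"]); np.savez(f"{tag}.npz",**{k:np.array(v) for k,v in c.items()})
    return c
def ray(c,u,v):
    T=np.array(c["cam_to_world"]); u=np.asarray(u,float);v=np.asarray(v,float)
    d=np.stack([(u-c["cx"])/c["fx"],-(v-c["cy"])/c["fy"],-np.ones_like(u)],-1)
    return T[:3,3],d@T[:3,:3].T
def onz(c,u,v,z):
    o,d=ray(c,u,v); return o+d*((z-o[2])/d[...,2])[...,None]
def cloud(c):
    v,u=np.mgrid[:480,:640]; o,d=ray(c,u,v); return o+d*np.array(c["range_z"])[...,None]
def proj(c,P):
    T=np.array(c["cam_to_world"]); q=(np.asarray(P)-T[:3,3])@T[:3,:3]
    return np.stack([c["cx"]+c["fx"]*q[...,0]/-q[...,2],c["cy"]-c["fy"]*q[...,1]/-q[...,2]],-1)
E
python3 - <<'E'
from h import *
np.set_printoptions(precision=1,suppress=True)
c=dict(np.load("top0.npz")); P=cloud(c)
for n,(u,v) in dict(probe=(438,291),tray=(405,300),spotw=(304,260),spots=(170,260),big=(374,319),table=(350,420),cup=(440,200)).items(): print(n,P[v,u])
s=dict(np.load("scene0.npz")); Q=cloud(s)
for n,(u,v) in dict(probe=(236,201),spotw=(344,229),table=(300,300)).items(): print(n,Q[v,u])
E
```

```text
probe [ 480.3 -297.9  142.2]
tray [ 472.9 -259.7    4.7]
spotw [532.4 -49.4 135.4]
spots [528.8 209.7 113.8]
big [ 424.6 -176.8  183.5]
table [ 226.3 -147.9   -2.6]
cup [ 695.6 -338.4    1. ]
probe [ 484.2 -294.8  140.4]
spotw [538.  -50.3 142.1]
table [ 644.7 -136.6    1.7]
```

```bash
cat >> h.py <<'E'
def down(az):
    x=np.array([np.cos(az),np.sin(az),0]); z=np.array([0,0,-1.]); return np.stack([x,np.cross(z,x),z],1)
E
python3 - <<'E'
from h import *
np.set_printoptions(precision=2,suppress=True)
p=[482,-297,330]
for az in np.radians([-32,-77,13,58]):
    print(np.degrees(az),inverse_kinematics(p,down(az)))
movep(p,down(np.radians(-12)))
grab("wrist","w1"); s=read_state(); print(s["time"],s["eef_pos"],s["qpos"],s["ft_force"])
E
```

```text
-32.0 [-0.2   0.48  0.95  1.66 -0.41  1.22  0.29]
-77.0 [-0.19  0.48  0.94  1.66 -0.4   1.21 -0.5 ]
13.0 [-0.21  0.49  0.97  1.66 -0.43  1.22  1.09]
58.00000000000001 [-0.16  0.46  0.88  1.66 -0.37  1.2   1.82]
3.3333 [ 482.36 -296.47  329.86] [-0.19  0.48  0.94  1.66 -0.41  1.21  0.63] [-0.61 -0.13 -1.68]
```

View pics/w1.png

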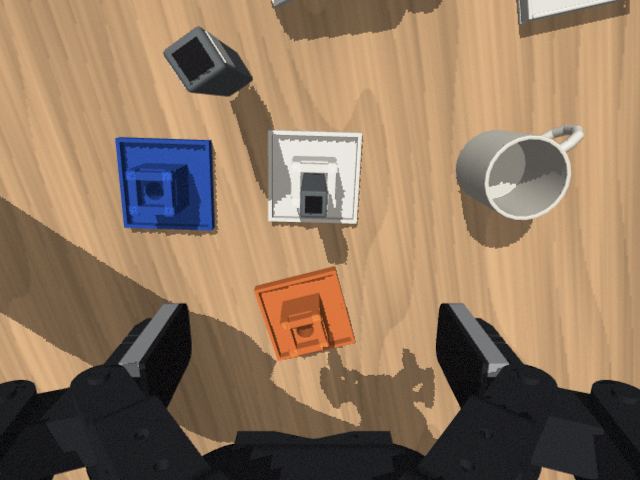

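```bash
python3 - <<'E'
from h import *
np.set_printoptions(precision=2,suppress=True)
c=dict(np.load("w1.npz")); P=cloud(c); im=c["image"]
# top face: points near height 141
m=(abs(P[...,2]-141)<8); m[:150]=0;m[240:]=0;m[:,280:]&=True;m[:,:280]=0;m[:,345:]=0
m=m.astype(np.uint8)
n,l,st,ce=cv2.connectedComponentsWithStats(m); i=1+np.argmax(st[1:,4]); k=(l==i)
print(st[i],P[k].mean(0))
ct=max(cv2.findContours(k.astype(np.uint8),0,1)[0],key=len)
uv=np.argwhere(k)[:,::-1]; W=onz(c,uv[:,0],uv[:,1],141.)[:,:2]
r=cv2.minAreaRect(W.astype(np.float32)); print(r)
# tray rim
hsv=cv2.cvtColor(im,cv2.COLOR_BGR2HSV); w=((hsv[...,1]<40)&(hsv[...,2]>150)).astype(np.uint8)
w[:120]=0;w[235:]=0;w[:,:255]=0;w[:,375:]=0
uv=np.argwhere(w)[:,::-1]; Z=P[uv[:,1],uv[:,0],2]; uv=uv[Z<30]
W=onz(c,uv[:,0],uv[:,1],14.)[:,:2]; print(cv2.minAreaRect(W.astype(np.float32)))
cr=cv2.resize(im[120:240,250:380],None,fx=5,fy=5,interpolation=cv2.INTER_NEAREST); cv2.imwrite("pics/w1crop.png",cr)
for n in("top","scene"):
    c2=dict(np.load(n+"0.npz"))
    print(n,proj(c2,P[k].mean(0)))
E
```

```text
[299 189  30  29 769] [ 482.04 -297.88  141.19]
((482.0198059082031, -297.80389404296875), (23.28973388671875, 22.895376205444336), 75.23768615722656)
((481.8726806640625, -298.6654968261719), (100.55415344238281, 99.86174774169922), 76.29056549072266)
top [437.83 290.11]
scene [234.76 199.92]
```

View pics/w1crop.png

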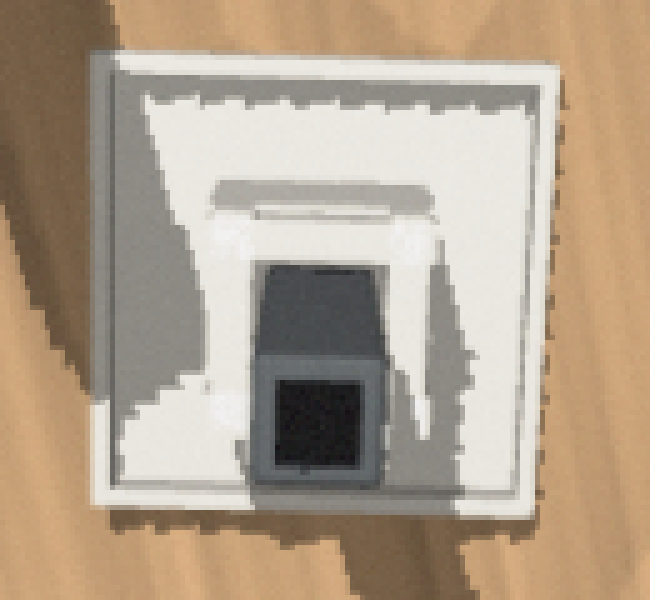

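```bash
python3 - <<'E'
from h import *
np.set_printoptions(precision=2,suppress=True)
movep([530,-60,345],down(np.radians(-14)))
grab("wrist","w2"); s=read_state(); print(s["time"],s["eef_pos"],s["qpos"],s["ft_force"])
E
```

```text
4.3417 [529.78 -61.67 345.11] [-0.72  0.41  1.01  1.72 -0.37  1.22  0.14] [-0.55 -0.57 -0.43]
```

View pics/w2.png

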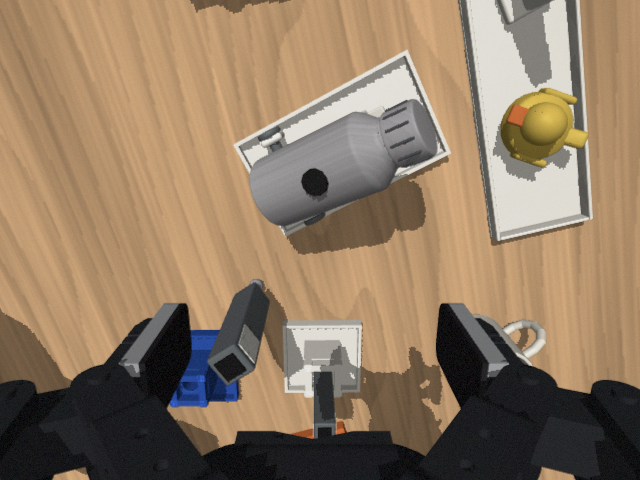

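The wide bottle's spot is at (315,182), and its tray outline is clear, running from corners (237,145) to (447,153).

```bash
cat > meas.py <<'E'
from h import *
from scipy.optimize import least_squares
np.set_printoptions(precision=2,suppress=True)
def meas(c,tag):
    P=cloud(c); im=c["image"]; hsv=cv2.cvtColor(im,cv2.COLOR_BGR2HSV)
    R=np.linalg.norm(P[...,:2]-[534,-50],axis=-1)
    dark=((hsv[...,2]<50)&(R<35)&(P[...,2]>110)&(P[...,2]<170)).astype(np.uint8)
    n,l,st,ce=cv2.connectedComponentsWithStats(dark); i=1+np.argmax(st[1:,4]); k=(l==i)
    S=P[k]; ctr=S.mean(0); (eu,ev),ax,an=cv2.fitEllipse(max(cv2.findContours(k.astype(np.uint8),0,1)[0],key=len))
    o,d=ray(c,eu,ev); sp=o+d*np.median(c["range_z"][k]); n=np.linalg.svd(S-ctr)[2][2]; n*=np.sign(n[2])
    print(tag,"spot",ctr,sp,"normal",n,"tilt",np.degrees(np.arccos(n[2])),"yaw",np.degrees(np.arctan2(-n[1],-n[0])),k.sum())
    # cylinder fit on grey body
    B=(R<75)&(P[...,2]>85)&(hsv[...,1]<60)&(hsv[...,2]>60)&(hsv[...,2]<190)&(cv2.dilate(k.astype(np.uint8),np.ones((7,7)))==0)
    X=P[B]; 
    def f(p):
        a=np.array([np.cos(p[1])*np.cos(p[0]),np.cos(p[1])*np.sin(p[0]),np.sin(p[1])]); q=X-[534,p[2],p[3]]
        return np.linalg.norm(np.cross(q,a),axis=1)-36
    best=least_squares(f,[0.25,0.3,-50,95],loss="soft_l1",f_scale=1.0); p=best.x
    # keep cylinder body only
    a=np.array([np.cos(p[1])*np.cos(p[0]),np.cos(p[1])*np.sin(p[0]),np.sin(p[1])]);t=(X-sp)@a
    X=X[(t>-60)&(t<30)]; best=least_squares(f,p,loss="soft_l1",f_scale=1.0); p=best.x
    a=np.array([np.cos(p[1])*np.cos(p[0]),np.cos(p[1])*np.sin(p[0]),np.sin(p[1])])
    y=np.cross([0,0,1.],a);y/=np.linalg.norm(y); z=np.cross(a,y)
    q=np.array([534,p[2],p[3]]); q=q+a*((sp-q)@a)+z*39
    print(" cyl yaw,tilt",np.degrees(p[:2]),"pt on top",q,"rms",np.sqrt(np.mean(f(p)**2)),len(X),"z",z)
    return sp,n,p
E
python3 - <<'E'
from meas import *
for t in("w2","top0","scene0"):
    c=dict(np.load(t+".npz")); meas(c,t)
c=dict(np.load("w2.npz")); P=cloud(c); hsv=cv2.cvtColor(c["image"],cv2.COLOR_BGR2HSV)
m=((hsv[...,1]<45)&(hsv[...,2]>120)&(P[...,2]<22)&(P[...,2]>5)).astype(np.uint8); m[260:]=0; m[:,:220]=0;m[:,456:]=0
uv=np.argwhere(m)[:,::-1]; W=onz(c,uv[:,0],uv[:,1],16.)[:,:2]; r=cv2.minAreaRect(W.astype(np.float32)); print("tray",r)
print(cv2.boxPoints(r))
E
```

```text
w2 spot [533.62 -49.56 139.5 ] [533.65 -49.47 139.71] normal [-0.41 -0.09  0.91] tilt 24.817027345528317 yaw 12.291472495831142 548
 cyl yaw,tilt [13.3 23.1] pt on top [534.44 -49.97 138.19] rms 3.6813586665667963 10401 z [-0.38 -0.09  0.92]
top0 spot [532.66 -50.24 138.73] [532.64 -50.21 138.74] normal [-0.39 -0.13  0.91] tilt 24.349392958001275 yaw 18.516787923146065 111
 cyl yaw,tilt [13.43 25.7 ] pt on top [532.61 -49.71 138.55] rms 1.2217324251827923 1340 z [-0.42 -0.1   0.9 ]
scene0 spot [537.65 -51.24 140.9 ] [538.07 -51.38 141.63] normal [-0.42 -0.09  0.9 ] tilt 25.2765341554723 yaw 12.418963131282238 44
 cyl yaw,tilt [13.45 25.63] pt on top [538.16 -50.68 141.12] rms 0.9255885481297675 485 z [-0.42 -0.1   0.9 ]
tray ((567.5277099609375, -41.97399139404297), (209.547607421875, 119.74089813232422), 13.382278442382812)
[[ 451.74   -7.98]
 [ 479.46 -124.47]
 [ 683.31  -75.97]
 [ 655.6    40.52]]
```

```bash
python3 - <<'E'
from h import *
np.set_printoptions(precision=2,suppress=True)
R=down(np.radians(-14.4))
movep([482,-298,240],R)
movel([482,-298,97],max_speed=120,guard=15)
s=read_state(); print(s["time"],s["eef_pos"],s["ft_force"])
clamp(); s=read_state(); print(s["time"],s["eef_pos"],s["finger_gap"],s["ft_force"])
E
```

```text
6.7167 [ 482.29 -298.2    97.6 ] [0.29 0.26 0.36]
7.3167 [ 482.09 -298.01   97.19] 21.673293890763585 [0.57 1.93 5.87]
```

```bash
python3 - <<'E'
from h import *
np.set_printoptions(precision=2,suppress=True)
movel([482,-298,250],max_speed=120)
s=read_state(); print(s["time"],s["eef_pos"],s["finger_gap"],s["ft_force"])
grab("wrist","w3");grab("scene","s3");
c=dict(np.load("s3.npz"));cv2.imwrite("pics/s3c.png",cv2.resize(c["image"][80:280,150:350],None,fx=3,fy=3))
E
```

```text
8.7417 [ 481.78 -297.84  249.41] 21.350958174189085 [-0.07 -0.13 -0.91]
```

View pics/w3.png

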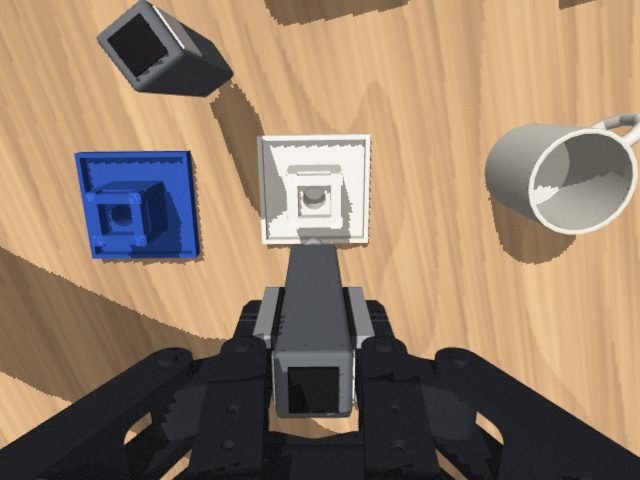

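View pics/s3c.png

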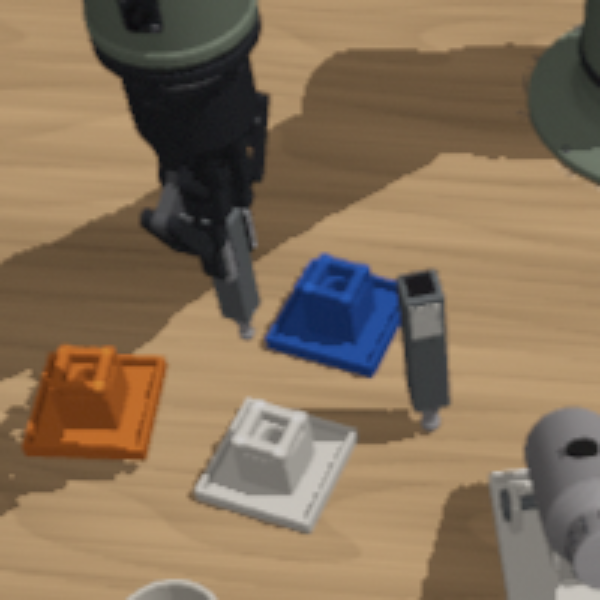

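The probe is in the gripper, clear of the empty stand, with the tip poking out at (313,242). I'll check how it lies in the hand.

```bash
python3 - <<'E'
from h import *
np.set_printoptions(precision=2,suppress=True)
c=dict(np.load("w3.npz")); P=cloud(c); s=read_state(); T=(P-s["eef_pos"])@s["tool_rot"]
print(s["tool_rot"])
# front face pixels
reg=np.zeros((480,640),bool); reg[262:338,295:335]=1
X=T[reg]; print("T range",X.min(0),X.max(0))
ctr=np.median(X,0); k=abs(X[:,1]-np.median(X[:,1]))<6; X=X[k]; A=np.c_[X[:,2],X[:,0],np.ones(len(X))]; co=np.linalg.lstsq(A,X[:,1],rcond=None)[0]
print("face y = %.4f z + %.4f x + %.2f"%tuple(co),"pitch deg",np.degrees(co[0]),"yaw",np.degrees(co[1]), len(X))
# side edges in image: handle rows; convert edges on plane via nearest depth on rows
hs=c["image"]
for r in range(250,340,15):
    row=T[r,250:380]; k=(abs(row[:,1]-(co[0]*row[:,2]+co[2]))<2.5)&(row[:,2]<60)&(row[:,2]>-45)
    q=row[k]; print(r,"z",q[:,2].mean() if len(q) else None,"x",q[:,0].min() if len(q) else 0,q[:,0].max() if len(q) else 0)
for r in (236,238,240,242,244,246,248,250,340,345,350,355,360): print(r,T[r,313],c["image"][r,313])
k=np.zeros((480,640),bool);k[355:418,270:356]=1;k&=(T[...,2]<-38)&(T[...,2]>-52);print("top face",T[k].mean(0),k.sum(),cv2.minAreaRect(T[k][:,:2].astype(np.float32)))
E
```

```text
[[ 0.97 -0.25 -0.  ]
 [-0.25 -0.97  0.  ]
 [-0.   -0.   -1.  ]]
T range [  -8.1   -74.17 -142.64] [ 8.5  -9.07 26.02]
face y = 0.0007 z + -0.0073 x + -10.07 pitch deg 0.04222414293051162 yaw -0.417196549654586 3033
250 z 40.975109076544484 x -10.756183070287822 10.46528439256981
265 z 21.952261988513715 x -11.195271812756335 10.17501763436788
280 z 6.135593387799058 x -10.940780995049039 10.670831677998404
295 z -8.697192004770393 x -17.203476230095717 16.71219653289294
310 z -19.138719858201256 x -21.74860760255277 21.279485413775774
325 z -29.09590150030599 x -20.283146595317003 20.43241335934869
236 [ -0.6   47.31 245.8 ] [121 127 131]
238 [-0.44 -5.01 74.86] [139 138 141]
240 [-0.44 -4.36 73.35] [168 168 172]
242 [-0.45 -3.38 72.86] [172 169 172]
244 [-0.45 -3.44 69.28] [112 111 111]
246 [ -0.42 -10.17  46.11] [85 83 81]
248 [-0.42 -9.9  43.97] [84 83 81]
250 [ -0.42 -10.21  40.25] [86 85 83]
340 [ -0.4   -9.84 -36.59] [87 83 80]
345 [ -0.39 -10.47 -40.22] [86 86 81]
350 [ -0.39  -9.89 -41.79] [88 85 80]
355 [ -0.39  -9.93 -44.26] [125 124 119]
360 [ -0.4   -8.84 -44.93] [120 118 113]
top face [ -0.46  -0.26 -44.17] 5114 ((-0.4030132293701172, 0.7922554016113281), (22.091960906982422, 24.660280227661133), 89.58940124511719)
```

```bash
cat >> h.py <<'E'
def spotR(yaw,T,az):
    n=np.array([-np.sin(T)*np.cos(yaw),-np.sin(T)*np.sin(yaw),np.cos(T)]); z=-n
    x=np.array([np.cos(az),np.sin(az),0]); x-=z*(x@z); x/=np.linalg.norm(x)
    return np.stack([x,np.cross(z,x),z],1)
E
python3 - <<'E'
from h import *
np.set_printoptions(precision=2,suppress=True)
R=spotR(np.radians(13.4),np.radians(25.1),np.radians(-14.4))
spot=np.array([534,-49.8,139.2]); tip=np.array([-0.2,0.6,80.8])
tcp=lambda h: spot-R[:,2]*h-R@tip
print(tcp(100),inverse_kinematics(tcp(100),R))
movel([482,-298,340],max_speed=150)
movep(tcp(100),R)
movel(tcp(25),max_speed=100,guard=8)
wait(0.3)
s=read_state(); print(s["time"],s["eef_pos"],tcp(25),s["finger_gap"],s["ft_force"]); print(s["tool_rot"]-R)
grab("wrist","w4");grab("scene","s4");grab("top","t4")
E
```

```text
[459.71 -67.07 303.13] [-0.78 -0.07  0.88  2.24 -0.17  0.54 -0.05]
11.825 [490.77 -59.49 235.55] [490.66 -59.69 235.21] 21.166915340203786 [-0.31 -0.03 -1.64]
[[-0.  0.  0.]
 [ 0. -0.  0.]
 [ 0. -0.  0.]]
```

View pics/w4.png

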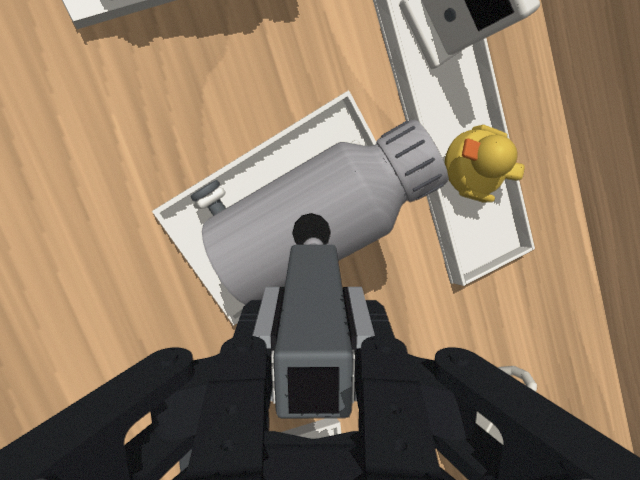

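View pics/s4.png

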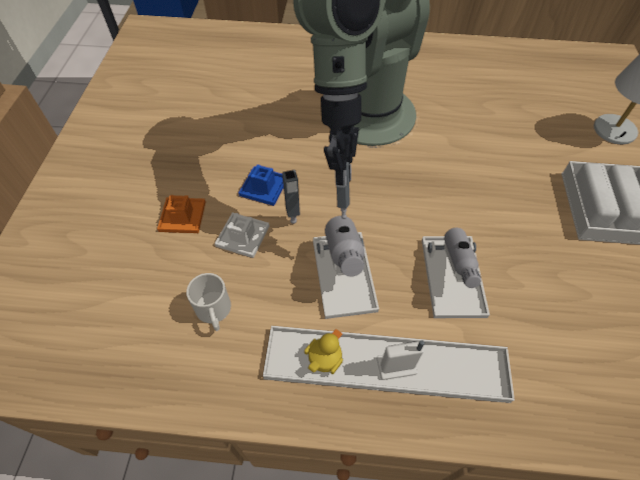

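```bash
cat > rel.py <<'E'
from h import *
np.set_printoptions(precision=2,suppress=True)
def rel(tag,s,spotz):
    c=dict(np.load(tag+".npz")); P=cloud(c); Rt=s["tool_rot"]; T=(P-s["eef_pos"])@Rt
    im=c["image"]; v=im.max(2)
    k=((v<55)&(abs(T[...,0])<18)&(abs(T[...,1])<25)&(T[...,2]>60)).astype(np.uint8)
    n,l,st,ce=cv2.connectedComponentsWithStats(k); i=1+np.argmax(st[1:,4]); k=(l==i)
    X=T[k]; A=np.c_[X[:,:2],np.ones(len(X))]; co=np.linalg.lstsq(A,X[:,2],rcond=None)[0]
    print("spot px",st[i],"z plane coeffs (slope deg)",np.degrees(co[:2]),co[2])
    # outline on that plane (z=co2 const): cast rays
    ct=max(cv2.findContours(k.astype(np.uint8),0,1)[0],key=len)[:,0]
    o,d=ray(c,ct[:,0],ct[:,1]); o=(o-s["eef_pos"])@Rt; d=d@Rt; q=(o+d*((co[2]-o[2])/d[:,2])[:,None])[:,:2]
    # robust circle fit r=12
    from scipy.optimize import least_squares
    b=None
    for s0 in ([0,0],[0,3],[0,-3],[3,0],[-3,0]):
        f=least_squares(lambda p:np.hypot(*(q-p).T)-12,s0,loss="cauchy",f_scale=.3)
        if b is None or f.cost<b.cost:b=f
    r=np.hypot(*(q-b.x).T)-12
    print("spot centre tool xy",b.x,"inlier frac",(abs(r)<.7).mean())
    reg=np.zeros((480,640),bool); reg[265:335,297:333]=1
    X=T[reg]; X=X[abs(X[:,1]-np.median(X[:,1]))<4]; A=np.c_[X[:,2],X[:,0],np.ones(len(X))]; h=np.linalg.lstsq(A,X[:,1],rcond=None)[0]
    print("handle y",h[2]+11,"pitch",np.degrees(h[0]))
    e=[]
    for rr in range(250,283,4):
        row=T[rr,250:380]; kk=(abs(row[:,1]-h[2])<2.5)&(row[:,2]<60); qq=row[kk]; e.append((qq[:,2].mean(),(qq[:,0].min()+qq[:,0].max())/2))
    e=np.array(e); pf=np.polyfit(e[:,0],e[:,1],1); print("handle x at z=81:",np.polyval(pf,81),"mean",e[:,1].mean(),"roll deg",np.degrees(pf[0]))
    g=(abs(T[...,0])<8)&(abs(T[...,1])<8)&(T[...,2]>52)&(T[...,2]<spotz-3)&~k
    g[:225]=0; X=T[g]; print("tip pts",len(X),X[:,2].max() if len(X) else None, X[X[:,2]>68].mean(0) if len(X) else None)
    return b.x,co,h
E
python3 - <<'E'
from rel import *
rel("w4",read_state(),105)
from meas import meas
c=dict(np.load("w4.npz"));meas(c,"w4")
for r in range(226,256,2): 
    pass
cv2.imwrite("pics/w4c.png",cv2.resize(c["image"][200:270,270:360],None,fx=8,fy=8,interpolation=cv2.INTER_NEAREST))
E
```

```text
spot px [293 213  37  32 839] z plane coeffs (slope deg) [-1.21 -2.  ] 105.36114735653453
spot centre tool xy [-2.09  1.41] inlier frac 0.5096153846153846
handle y 1.0026933840352896 pitch 0.07208000708727422
handle x at z=81: 0.07840214108689231 mean -0.13270657737963226 roll deg 0.2030719247989834
tip pts 105 76.5806248960386 [ 0.04 -3.53 72.8 ]
w4 spot [533.07 -47.38 139.56] [532.94 -47.82 139.61] normal [-0.42 -0.06  0.9 ] tilt 25.362113890925837 yaw 8.07688723249589 829
 cyl yaw,tilt [14.13 24.08] pt on top [534.   -50.02 138.54] rms 6.89828858037252 16644 z [-0.4  -0.1   0.91]
```

View pics/w4c.png

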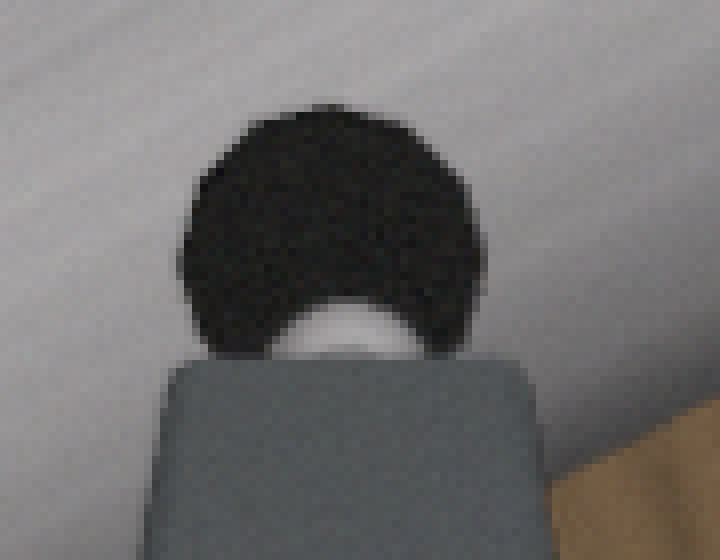

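```bash
python3 - <<'E'
from h import *
from scipy.optimize import least_squares
np.set_printoptions(precision=2,suppress=True)
s=read_state(); Rt=s["tool_rot"]
c=dict(np.load("w4.npz")); T=(cloud(c)-s["eef_pos"])@Rt
v=c["image"].max(2); k=((v<60)&(abs(T[...,0])<18)&(abs(T[...,1])<25)&(T[...,2]>60)).astype(np.uint8)
n,l,st,ce=cv2.connectedComponentsWithStats(k); k=(l==1+np.argmax(st[1:,4])).astype(np.uint8)
for e in(1,5,9):
    X=T[cv2.erode(k,np.ones((e,e)))>0]; A=np.c_[X[:,:2],np.ones(len(X))]; co=np.linalg.lstsq(A,X[:,2],rcond=None)[0]
    print(e,len(X),np.degrees(co[:2]),co[2],"res",(A@co-X[:,2]).std(),X.mean(0))
# subpixel edge: radial gradient from centre in grey, arcs facing away from handle
g=cv2.GaussianBlur(c["image"].max(2).astype(np.float32),(0,0),0.8)
uc=np.array([311.5,231.5]); pts=[]
for a in np.radians(np.arange(-175,-4,5)):
    t=np.arange(12,25,.25); m=(uc[0]+t*np.cos(a)).astype(np.float32),(uc[1]+t*np.sin(a)).astype(np.float32)
    pr=cv2.remap(g,m[0][None],m[1][None],cv2.INTER_LINEAR)[0]; i=np.argmax(np.gradient(pr)); pts.append([m[0][i],m[1][i]])
pts=np.array(pts)
for zz in(co[2],105.8):
    o,d=ray(c,pts[:,0],pts[:,1]); o=(o-s["eef_pos"])@Rt; d=d@Rt; q=(o+d*((zz-o[2])/d[:,2])[:,None])[:,:2]
    f=least_squares(lambda p:np.hypot(*(q-p[:2]).T)-p[2],[0,0,12],loss="soft_l1",f_scale=.3); f2=least_squares(lambda p:np.hypot(*(q-p[:2]).T)-12,[0,0],loss="soft_l1",f_scale=.3)
    print(zz,f.x,f2.x,np.hypot(*(q-f.x[:2]).T).std())
for t in("s4","t4"):
    c2=dict(np.load(t+".npz")); im=c2["image"]
    print(t,"proj tip",proj(c2,s["eef_pos"]+Rt@[0,.8,80.8]),"spot",proj(c2,s["eef_pos"]+Rt@[*f2.x,105.5]))
    u0,v0=proj(c2,s["eef_pos"]+Rt@[0,.8,90]).astype(int)
    cv2.imwrite(f"pics/{t}c.png",cv2.resize(im[v0-30:v0+30,u0-40:u0+40],None,fx=10,fy=10,interpolation=cv2.INTER_CUBIC)); print("crop origin",u0-40,v0-30)
E
```

```text
1 846 [-1.18 -1.92] 105.36626449970234 res 0.8660640650623855 [ -1.66  -1.2  105.44]
5 529 [-0.8   0.54] 105.29928190151307 res 0.6687203195902219 [ -2.01  -1.84 105.31]
9 274 [-0.44  1.2 ] 105.3157970385438 res 0.681908153942571 [ -3.02  -2.42 105.29]
105.3157970385438 [-1.44  0.23 11.35] [-1.49  1.06] 0.2088922480576257
105.8 [-1.44  0.38 11.37] [-1.49  1.17] 0.2093008870848084
s4 proj tip [343.9  218.04] spot [344.32 227.82]
crop origin 304 191
t4 proj tip [304.82 262.39] spot [304.16 259.56]
crop origin 264 231
```

View pics/s4c.png

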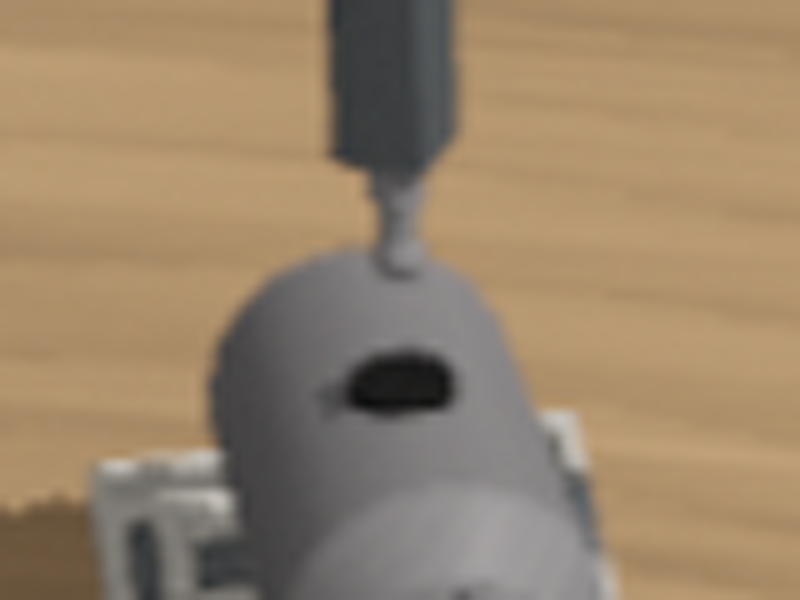

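View pics/t4c.png

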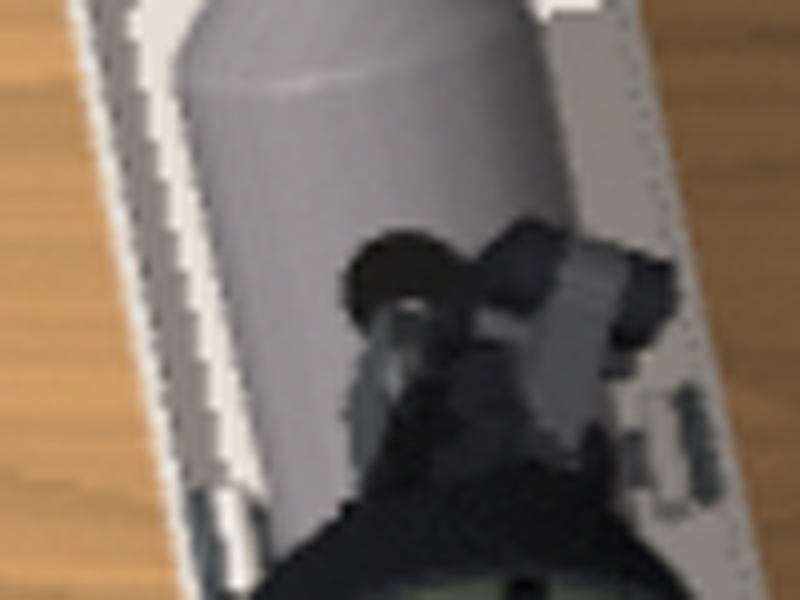

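```bash
python3 - <<'E'
from h import *
import json
np.set_printoptions(precision=2,suppress=True)
R=spotR(np.radians(13.4),np.radians(25.1),np.radians(-14.4))
spot=np.array([534,-49.8,139.2]); tip=np.array([-0.2,0.6,80.8])
base=spot-R@tip - R[:,0]*1.2   # h=0 nominal
def fz():
    a=[]
    for _ in range(6): a.append(read_state()["ft_force"]@R[:,2]); wait(0.03)
    return -np.mean(a),np.std(a)
movel(base-R[:,2]*5,max_speed=60,guard=8); wait(.2)
for h in (-5,-3,-1,0,1,2,3,4):
    movel(base+R[:,2]*h,max_speed=25,guard=10); wait(.1)
    s=read_state(); print(h,(s["eef_pos"]-base)@R,fz(),s["time"],s["finger_gap"])
E
```

```text
-5 [ 0.03 -0.08 -5.03] (np.float64(-1.2723120541833761), np.float64(0.3486290597645948)) 13.0083 21.35646515781662
-3 [-0.    0.08 -2.97] (np.float64(-1.1868154750242164), np.float64(0.2785497188990019)) 13.5583 21.31657745302561
-1 [-0.04  0.04 -0.96] (np.float64(-1.2265758886981855), np.float64(0.30200992004806965)) 14.1083 21.374012547796383
0 [ 0.06  0.01 -0.03] (np.float64(0.49969370134044594), np.float64(0.446798440196945)) 14.6583 21.4613248033254
1 [0.02 0.01 1.01] (np.float64(0.6445633128754613), np.float64(0.2816066357041333)) 15.2083 21.386919458750636
2 [0.   0.01 2.  ] (np.float64(0.9598592188845121), np.float64(0.410880918194428)) 15.7583 21.48595227970426
3 [0.01 0.01 3.01] (np.float64(1.5709508720113317), np.float64(0.5384343889321408)) 16.3083 20.91949202325211
4 [-0.02  0.05  4.02] (np.float64(1.0877516384201475), np.float64(0.4904040540726165)) 16.8583 21.35043060936657
```

```bash
python3 - <<'E'
from h import *
np.set_printoptions(precision=2,suppress=True)
R=spotR(np.radians(13.4),np.radians(25.1),np.radians(-14.4))
base=np.array([534,-49.8,139.2])-R@np.array([-0.2,0.6,80.8])-R[:,0]*1.2
movel(base+R[:,2]*5.2,max_speed=25,guard=10); wait(.2)
a=[]
for _ in range(30): a.append(-(read_state()["ft_force"]@R[:,2])+1.23); wait(0.02)
s=read_state(); print((s["eef_pos"]-base)@R,np.mean(a),np.std(a)/30**.5,s["time"],s["finger_gap"]); print(s["tool_rot"].T@R)
grab("wrist","w5");grab("scene","s5");grab("top","t5")
c=dict(np.load("w5.npz")); T=(cloud(c)-s["eef_pos"])@s["tool_rot"]
reg=np.zeros((480,640),bool); reg[265:335,297:333]=1
X=T[reg]; X=X[abs(X[:,1]-np.median(X[:,1]))<4]; h=np.polyfit(X[:,2],X[:,1],1); print("handle y",h[1]+11,"pitch",np.degrees(h[0]))
k=np.zeros((480,640),bool);k[355:418,270:356]=1;k&=(T[...,2]<-38)&(T[...,2]>-52);print("top face",T[k].mean(0))
c3=dict(np.load("w3.npz"));print("handle img shift w3->w5",cv2.phaseCorrelate(np.float32(c3["image"][345:425,265:365,1]),np.float32(c["image"][345:425,265:365,1])))
s5=dict(np.load("s5.npz"))["image"];s4=dict(np.load("s4.npz"))["image"];t5=dict(np.load("t5.npz"))["image"]
f=lambda i,u,v:cv2.resize(i[v:v+40,u:u+40],(390,390),interpolation=cv2.INTER_CUBIC)
cv2.imwrite("pics/c5.png",np.hstack([f(s5,324,200),cv2.resize(c["image"][200:270,275:345],(390,390),interpolation=cv2.INTER_CUBIC)]))
d=cv2.absdiff(s4,s5).max(2); print("scene diffs: duck",d[330:375,300:348].max(),"cup",d[270:330,185:232].max(),"slim",d[225:320,420:490].max(),"monitor",d[335:382,375:430].max())
E
```

```text
[-0.   -0.01  5.19] 2.860193709451641 0.09864620486280423 18.0083 21.34573451907229
[[ 1.  0. -0.]
 [-0.  1.  0.]
 [ 0. -0.  1.]]
handle y 1.152470952799435 pitch 0.15959099242801258
top face [ -0.41  -0.17 -44.25]
handle img shift w3->w5 ((-0.04633143268915774, 0.10221892487383144), 0.71593150639534)
scene diffs: duck 15 cup 3 slim 5 monitor 3
```

View pics/c5.png

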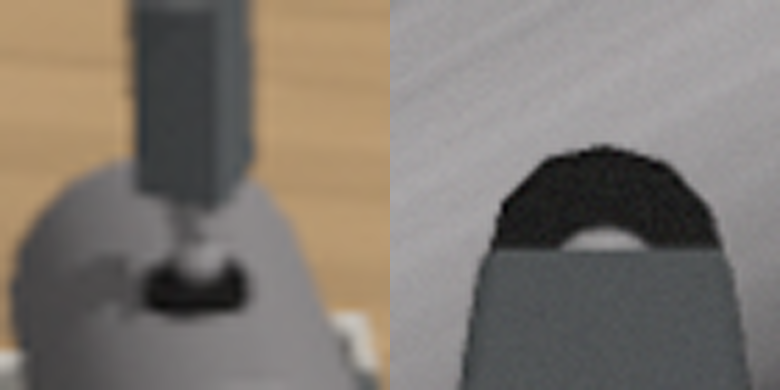

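View pics/w5.png

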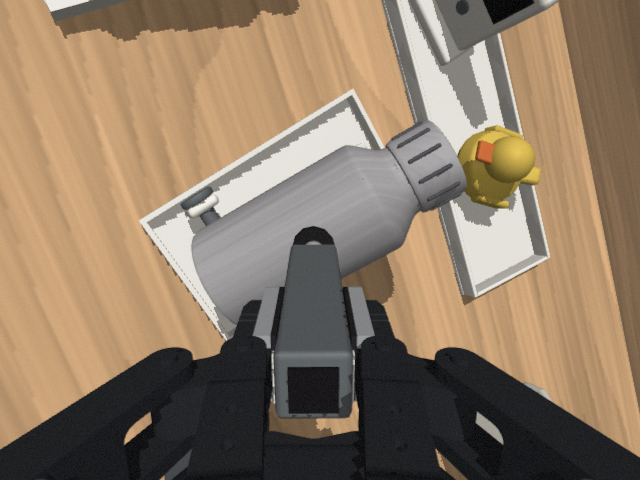

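```bash
python3 - <<'E'
from h import *
wait(3.0)
R=read_state()["tool_rot"]; a=[]
for _ in range(20): a.append(-(read_state()["ft_force"]@R[:,2])+1.23); wait(0.02)
s=read_state(); print(s["time"],np.mean(a),s["finger_gap"],s["eef_pos"])
finish_job()
E
```

```text
21.4917 3.040682174326295 21.19504302876094 [502.07118888 -56.37813873 207.42664501]
the job is handed in; nothing more can be done
```

The contact thermometer is resting on the middle of the wider bottle's rubber spot, pressed about half way in. I handed the job in at 21.5 s with it still in the gripper.

- **Press:** the force along the thermometer read 2.9 N when I reached the final position and 3.0 N after more than 3 s of holding. Half way in should be 2.8 N. The tip first touched 5 to 6 mm before the final position, so it is about 6 mm in.
- **Grip and angle:** the thermometer did not shift in the jaws during the press. It lies within about 0.2° of the gripper's axis. The gripper was set to the bottle's measured tilt of about 25.1° and turn of about 13.4°. Fits of the bottle and its spot mostly ranged from 24° to 26° tilt, with turn within about 1°. Some small-patch fits disagreed more in turn, by up to about 5°, and the whole-bottle fits from the wrist camera were poor. I relied on the tray outline for the turn.
- **Centring:** the wrist picture shows the tip within about 0.3 mm of the middle of the spot sideways. The coarser scene camera suggested up to about 1 mm off. I could judge the position along the other direction less well, because the handle partly hides the spot.
- **Other objects:** comparing pictures from just before and during the press, the slim bottle, cup and monitor showed no change. The duck area showed a faint brightness difference; the arm was never near it, but I did not look into that further.

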